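# Take the coating gauge off its hook and hold it on the red ring

## Robot

A 6-joint arm with a two-finger parallel gripper is mounted at the origin on the work surface. World frame = base frame: x ahead of the robot, y to its left, z up, the work surface at z = 0. Lengths are in m, angles in rad, forces in N, time in s.
With the tool pointing down it reaches from about 0.35 to 0.775 m from the base axis. Payload 5.5 kg.
Tool frame: the origin (TCP) lies between the finger pads; the fingertips stand 19 mm ahead of it and the grasp point (between the pads) is the TCP; z points along the fingers, x is the direction in which the jaws open and shut, and the axes are right-handed (so a half turn about z gives the same grasp; the last joint's range is limited). The gripper opens to 85 mm and grips with 20 to 120 N. Pads are 22 mm wide; open, the fingers measure 114 mm over their backs; the gripper's body (76 mm by 85 mm) begins 54 mm behind the grasp point. The pads swing forward as they close: fully open they stand 13 mm farther back than shut.
Start: joints at [-1.408, 0.313, 0.046, 1.304, 0, 1.431], TCP at [0.171, -0.549, 0.25] pointing down, gripper open.
Joint ranges: [-2.76, 2.76], [-0.86, 1.69], [-1.03, 1.26], [-2.2, 2.34], [-1.47, 1.5], [-3.14, 3.14]. Speed limits (rad/s): [2.57, 2.57, 3.14, 3.14, 3.14, 3.14].

## Interface

Orientations are given as a unit quaternion [w, x, y, z].
In Python, from workcell import env gives the robot as it stands. The module is installed in compiled form; this text tells all that it offers.
- The arm moves only by the tool carry_out, never from a script. Its argument "steps" is a list of rows, each a list of 7 numbers: the gripper command: -1 is shut, 1 is fully open, values between are in proportion, then the shift along the tool's x, y, z in m, then the turn, a rotation vector about the tool's x, y, z in rad. A call has 1 to 20 rows; each row shifts and turns the commanded pose from where the row before left it, along the tool's axes as they then stand; what a row does not reach is not made up. A row lasts 1/8 s, in which the tool goes at most 62.5 mm and 10.7 degrees, less where a joint would pass 70% of its speed; a pose out of reach is approached as far as the arm can. A call with a gripper value outside its range is refused whole. The fingers move at their own pace and stop on an object; "grip_force" is the grip in N (left out, the last holds). Time passes only in rows, so rows that do not move let the fingers close. It gives the time, the measured TCP pose, the force and the opening at its end, in the units of the state.
- env.get_state(): the state, without advancing time (a new reading comes with each control period).
- env.read_camera(name): name is "scene" or "top" or "wrist"; returns a dict with "color" (480x640x3 uint8, red, green, blue), "K" (3x3 intrinsics, pixels), "dist" ([k1, k2, p1, p2, k3] as OpenCV has them; the pictures are not rectified), "R" (3x3) and "t" (3): a world point X has camera coordinates R X + t. Camera axes: x right, y down, z forward; pixel columns grow to the right and rows downward; lengths in m; the calibration is good to about 2 mm. A picture is of the moment at which its call begins. There is no depth.
- env.hand_in(): hands the job in, once; it reports no verdict.
The state is a dict: "clock": time; "joint_pos": joint angles; "qvel": joint speeds; "tau": joint torques, N m; "tcp_pos": TCP position; "orientation": TCP orientation; "wrist_force": force on the tool from outside, world axes, zero at the start; "ft_torque": the same for the moment, N m; "finger_gap": finger opening in m.
Only numpy, scipy, OpenCV 4.12 (cv2) and the standard library are available. Lean on these libraries where they do the work, as an engineer would, in place of code of your own. Each camera call takes 0.05 s, during which the arm holds its last target. There are 200 camera calls.

## Task

Lift the orange hand gauge up off the two-pronged hook of the small green-footed stand, and press its sprung brass tip gently on the sloping white panel, inside the red ring, with the gauge held square to the sloping face and the sprung tip pushed about half-way in. Finish while still holding it there, steady, in the gripper; do not let go. Leave the glassware and the other loose things where they are.

Things in the scene. Friction and masses are not known exactly. Their poses are not given: they have to be found in the camera images.
- gauge_grip (a point): centre of the gauge's round orange handle. Gauge: 0.14 kg, hangs upright, z axis up along it. From this point along z: handle (dia. 26 mm) -39 to 39 mm, cap (dia. 22) to 45; black shoulder (dia. 36) -47 to -39, its underside resting on the hook's prongs; steel nose (dia. 16) to -92; brass tip (dia. 8, ball end) to -109 when not pressed.
- gauge_tip (a point): lowest point of the gauge's ball-ended brass tip; it moves with the sprung tip. z axis along the gauge, up towards the handle.
- tip_press (a joint): how far the sprung tip is pushed into the gauge's nose, m: 0 = fully out, 0.012 = all the way in (stop). Its spring pushes back with 1.8 N at 0 and 0.6 N more per mm (5.4 N half-way, 9 N at the stop).
- hook_stand: small fixed retort stand. Origin on the table under the hanging gauge. Green foot 105 x 130 x 14 mm, its middle 60 mm to +x; rod 162 mm tall, 75 mm to +x; a two-pronged hook pointing to -x, prong tops 140 mm up, slot 21 mm wide and open to -x, red upturned ends 10 mm higher, 29 mm to -x of the origin. Clear above.
- panel_stand: rigid measuring stand fixed to the table: dark base 150 x 210 mm, white coated panel on top (125 mm up the slope, 210 mm wide) sloping 20 degrees, low edge to -x. Origin on the table under the panel's middle; the middle of the face is 75 mm above it. Two steel clips, 6 mm thick, at the upper edge.
- red_ring (a point): RED ring, the spot to measure: its centre on the face of the sloping panel. Ring 34 mm outside, 24 mm inside diameter, flat, with a centre dot. z axis: the face's outward normal, 20 degrees from vertical, leaning to the low edge (stand's -x); x axis up the slope; y axis level along the panel.
- blue_ring (a point): blue ring, not used now: as red_ring, same frame.
- black_ring (a point): black ring, not used now: as red_ring, same frame.
- mug: loose bystander: white enamel mug, 80 mm across, 85 mm tall. Origin under its centre.
- beaker: loose bystander: clear glass beaker, 70 mm across, 95 mm tall. Origin under its centre.
- amber_bottle: loose bystander: amber bottle, 66 mm across, 150 mm tall. Origin under its centre.
- jar: loose bystander: white jar with a blue cap, 60 mm across, 70 mm tall. Origin under its centre.
- spatula: loose bystander: lab spatula, 190 mm long, lying flat; origin under its middle.
- dish: loose bystander: white porcelain dish, 100 mm across, 30 mm tall. Origin under its centre.
- sample_tin: loose bystander: low tin, 72 mm across, 50 mm tall. Origin under its centre.
There are look-alikes about, which are no part of the job. Of the things like the part that bears gauge_grip, leave any that is blue or turquoise; of the rest the smaller one is meant.

How it is judged:
By the outcome, as a careful person would: the job done as asked, in the order asked, and still so for the second after the job is handed in, while the arm keeps its last pose, push and grip.
It also fails if it takes over 38 s, if anything falls off the work surface, if the arm or the gripper's body presses on something with over 40 N, if the wrist force passes 120 N, or if a joint passes its speed limit or range.

## Working session

There is one attempt and no reset: what is moved stays moved. The work goes in short steps, Python scripts to look and compute and a tool call to move; the robot and the scene stay as the last step left them, time stands still between calls to the robot, and variables do not carry over. Pictures are saved under pics/ and viewed, about 8 in all and at most 12, crops included, and the job is handed in when it is done.

Besides the shell and the picture viewer there is one more tool, called after "Call:" in YAML: its name, and indented under it one key for each argument. carry_out: Moves the arm, as the interface text tells. Its arguments: {"type":"object","properties":{"steps":{"type":"array","items":{"type":"array","items":{"type":"number"}}},"grip_force":{"type":"number"}},"required":["steps"]}

```bash
mkdir -p pics; cat > h.py <<'E'
import numpy as np, cv2
from workcell import env
from scipy.spatial.transform import Rotation as Ro
def snap(n,f):
    c=env.read_camera(n); cv2.imwrite('pics/'+f,c['color'][:,:,::-1]); np.savez('pics/'+f+'.npz',**c); return c
def ray(c,uv):
    p=cv2.undistortPoints(np.array([[uv]],float),c['K'],c['dist'])[0,0]
    R=c['R'];d=R.T@np.array([p[0],p[1],1]);return -R.T@c['t'],d/np.linalg.norm(d)
def onz(c,uv,z):
    o,d=ray(c,uv);return o+d*(z-o[2])/d[2]
def tri(obs):
    A=0;b=0;rs=[ray(c,uv) for c,uv in obs]
    for o,d in rs:
        P=np.eye(3)-np.outer(d,d);A=A+P;b=b+P@o
    x=np.linalg.solve(A,b);return x,[np.linalg.norm((np.eye(3)-np.outer(d,d))@(x-o)) for o,d in rs]
def proj(c,X):
    return cv2.projectPoints(np.array(X,float).reshape(-1,3),cv2.Rodrigues(c['R'])[0],c['t'],c['K'],c['dist'])[0].reshape(-1,2)
def load(f): return dict(np.load('pics/'+f+'.npz'))
E
python3 - <<'E'
from h import *
for n in ('scene','top'):
    c=snap(n,n+'0.png'); print(n,-c['R'].T@c['t'],c['R'][2])
print(env.get_state())
E
```

```text
scene [ 1.17701289 -0.27110609  1.15332252] [-0.50396181  0.23000811 -0.83253754]
top [0.333945   0.02441623 1.82331602] [ 0.12896585  0.00363706 -0.99164237]
{'clock': 0.1, 'joint_pos': array([-1.40759562e+00,  3.13954430e-01,  4.51114940e-02,  1.30362804e+00,
        3.20709962e-05,  1.43122179e+00]), 'qvel': array([-0.00055049, -0.00438714,  0.0021976 ,  0.00021198, -0.00033504,
       -0.00106432]), 'tau': array([ 3.23382905e-03, -4.81725132e+01,  2.99244583e+01,  1.26223237e-02,
       -1.28103679e-04, -1.80931771e-06]), 'tcp_pos': array([ 0.17139165, -0.54841679,  0.24948919]), 'orientation': array([-5.96515035e-04,  8.05657936e-01, -5.92380442e-01, -5.87827229e-04]), 'wrist_force': array([-0.34149731, -0.0128605 ,  1.08553182]), 'ft_torque': array([ 0.0255716 , -0.01624338,  0.0345356 ]), 'finger_gap': 0.08554950157148039}
```

View pics/scene0.png

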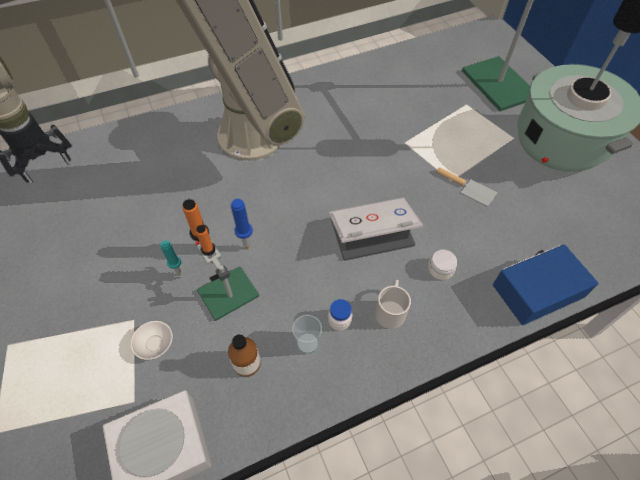

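View pics/top0.png

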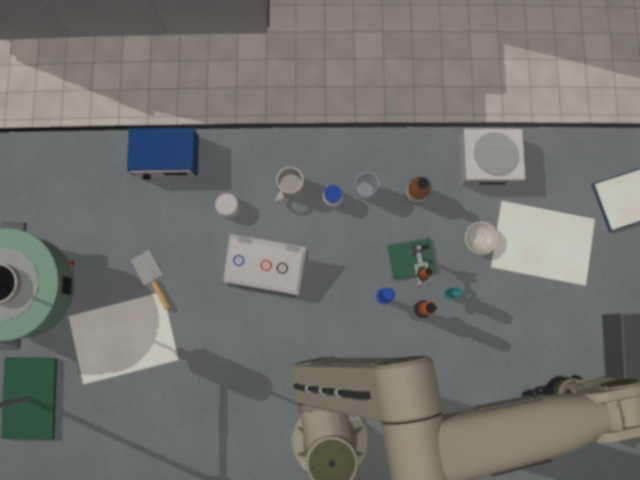

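The scene picture shows the small orange gauge on the hook at (203,231), with the larger orange look-alike at (190,205), turquoise at (168,245) and blue at (239,205). The red ring is at (372,217). In the top picture the gauge is at about (424,272) and the red ring at (266,265).

```bash
python3 - <<'E'
from h import *
s=cv2.imread('pics/scene0.png')[180:330,140:300]; t=cv2.imread('pics/top0.png')[225:325,210:480]
a=cv2.resize(s,None,fx=4,fy=4,interpolation=2); cv2.imwrite('pics/s1.png',a[:600])
cv2.imwrite('pics/t1.png',cv2.resize(t,None,fx=2.96,fy=2.96,interpolation=2))
S=load('scene0.png');T=load('top0.png')
for n,a,b in [('red',(372,217),(266,265)),('blue',(400,212),(238.5,260)),('black',(356,220),(282,268)),('gcap',(203,230),(424.5,271.5)),('bigcap',(190,204),(428,309)),('bluecap',(239,203),(386,295.5)),('turq',(168,244),(454.5,293))]:
    print(n,*tri([(S,a),(T,b)]))
E
```

```text
red [0.50943342 0.18103408 0.07643692] [np.float64(0.0001444168288655263), np.float64(0.00014441682886549717)]
blue [0.52451887 0.26119683 0.07460424] [np.float64(0.00013838408443815273), np.float64(0.00013838408443822396)]
black [0.50073808 0.13525385 0.07681205] [np.float64(0.0009382942632880239), np.float64(0.0009382942632882146)]
gcap [ 0.47451085 -0.25592661  0.22167208] [np.float64(0.00245917699248821), np.float64(0.002459176992488185)]
bigcap [ 0.37573886 -0.26386525  0.20788953] [np.float64(0.0012469974843186673), np.float64(0.001246997484318724)]
bluecap [ 0.41300517 -0.15281687  0.1983588 ] [np.float64(0.0005447897068122464), np.float64(0.0005447897068122475)]
turq [ 0.42141811 -0.34836093  0.14450036] [np.float64(0.0006502391080951533), np.float64(0.0006502391080952608)]
```

View pics/s1.png

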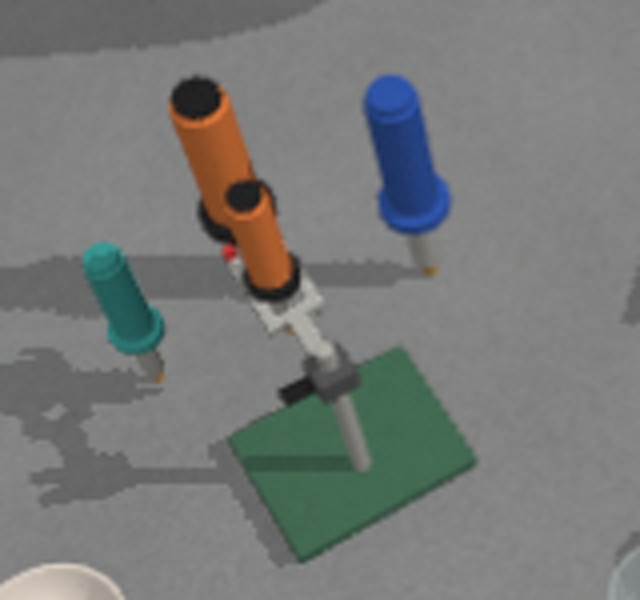

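View pics/t1.png

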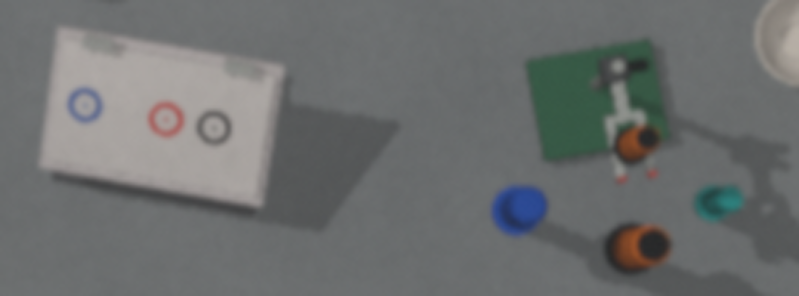

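The crops show the gauge cap at scene pixel (201.3,228.3) and top pixel (428.9,272). The three neighbours stand about 100 mm off, and the space above the gauge is clear. Next I measure more exactly and plan the approach.

```bash
cat >> h.py <<'E'
def rel(p,R):  # shift and turn, tool axes, from measured pose
    s=env.get_state();q=s['orientation'];R0=Ro.from_quat([q[1],q[2],q[3],q[0]])
    return (R0.inv().apply(np.array(p)-s['tcp_pos'])).round(4),(R0.inv()*R).as_rotvec().round(4)
def tool(z,yaw): # tool z direction; x near horizontal yaw
    z=np.array(z,float)/np.linalg.norm(z);x=np.array([np.cos(yaw),np.sin(yaw),0]);x-=z*(x@z);x/=np.linalg.norm(x)
    return Ro.from_matrix(np.c_[x,np.cross(z,x),z])
E
python3 - <<'E'
from h import *
S=load('scene0.png');T=load('top0.png')
for n,a,b in [('cap',(201.3,228.3),(428.9,272)),('shoulder',(140+272/4,180+280/4),(210+630/2.96,225+147/2.96)),('big',(189.2,204.2),(431.3,307.8))]: print(n,*tri([(S,a),(T,b)]))
print(onz(S,(201.3,228.3),.232),onz(T,(428.9,272),.232))
print(rel([.472,-.268,.34],tool([0,0,-1],-1.27)))
E
```

```text
cap [ 0.47319587 -0.26214317  0.22994097] [np.float64(0.0015722196907041858), np.float64(0.0015722196907041073)]
shoulder [ 0.47359265 -0.26304809  0.13763857] [np.float64(0.0001206521838863927), np.float64(0.00012065218388644895)]
big [ 0.37929878 -0.26874106  0.21353356] [np.float64(0.0017663776368124534), np.float64(0.0017663776368123903)]
[ 0.47529292 -0.26065446  0.232     ] [ 0.47269468 -0.2633298   0.232     ]
(array([-0.1782, -0.3706, -0.0901]), array([-0.0003,  0.0017,  0.002 ]))
```

Call:
carry_out:
  steps:
    - [1,0,0,-0.03,0,0,0]
    - [1,0,0,-0.03,0,0,0]
    - [1,0,0,-0.03,0,0,0]
    - [1,-0.0183,-0.0373,0,0,0,0]
    - [1,-0.0183,-0.0373,0,0,0,0]
    - [1,-0.0183,-0.0373,0,0,0,0]
    - [1,-0.0183,-0.0373,0,0,0,0]
    - [1,-0.0183,-0.0373,0,0,0,0]
    - [1,-0.0183,-0.0373,0,0,0,0]
    - [1,-0.0183,-0.0373,0,0,0,0]
    - [1,-0.0183,-0.0373,0,0,0,0]
    - [1,-0.0183,-0.0373,0,0,0,0]
    - [1,-0.0183,-0.0373,0,0,0,0]
    - [1,0,0,0,0,0,0]
    - [1,0,0,0,0,0,0]

```text
clock: 1.98
tcp_pos: [0.4727, -0.2629, 0.3399]
orientation: [0.0, 0.806, -0.592, -0.0]
wrist_force: [0.0, 0.9, 0.7]
finger_gap: 0.0852
```

```bash
python3 - <<'E'
from h import *
c=snap('wrist','w1.png');s=env.get_state();print(s['tcp_pos'],s['orientation'],s['joint_pos'],-c['R'].T@c['t'],c['R'][2],s['clock'])
print(proj(c,[[.473,-.262,.232],[.473,-.262,.140]]))
E
```

```text
[ 0.47242506 -0.26332001  0.3400251 ] [ 1.76807989e-04  8.05526733e-01 -5.92559327e-01 -3.09371000e-04] [-6.56756981e-01  2.38834003e-01  1.63792581e-01  1.49636553e+00
 -3.67461990e-04  2.18250425e+00] [ 0.550071   -0.23930119  0.46322636] [-0.30329797 -0.0940989  -0.94823823] 2.025
[[321.51185289 246.58672937]
 [322.05847238 214.7230556 ]]
```

View pics/w1.png

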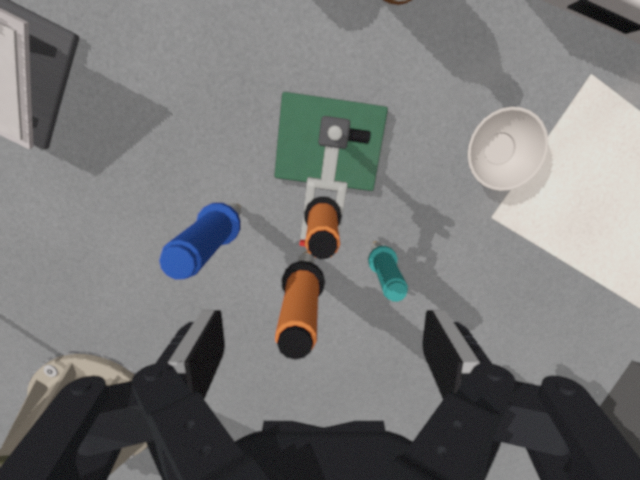

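The wrist picture shows the cap at (321.5,243) and the shoulder near (323,212), within 4 px of the prediction. The path down is free.

```bash
python3 - <<'E'
from h import *
c=load('w1.png');S=load('scene0.png');T=load('top0.png')
print(onz(c,(321.5,243),.232),tri([(c,(321.5,243)),(S,(201.3,228.3)),(T,(428.9,272))]))
print(onz(c,(323,214),.148))
print(rel([.4745,-.2625,.191],tool([0,0,-1],-1.27)))
E
```

```text
[ 0.47552017 -0.26120457  0.232     ] (array([ 0.47370895, -0.26193138,  0.22966885]), [np.float64(0.0011146594579725874), np.float64(0.001311149347381652), np.float64(0.0019763077652402263)])
[ 0.47582317 -0.26206291  0.148     ]
(array([-1.00e-04, -2.30e-03,  1.49e-01]), array([0.0007, 0.0003, 0.0015]))
```

Call:
carry_out:
  steps:
    - [1,-0.0004,-0.0028,0.025,0,0,0]
    - [1,0,0,0.03,0,0,0]
    - [1,0,0,0.03,0,0,0]
    - [1,0,0,0.03,0,0,0]
    - [1,0,0,0.02,0,0,0]
    - [1,0,0,0.014,0,0,0]
    - [1,0,0,0,0,0,0]
    - [0.2,0,0,0,0,0,0]
    - [-0.1,0,0,0,0,0,0]
    - [-0.3,0,0,0,0,0,0]
    - [-0.5,0,0,0,0,0,0]
    - [-1,0,0,0,0,0,0]
    - [-1,0,0,0,0,0,0]
    - [-1,0,0,0,0,0,0]
    - [-1,0,0,0,0,0,0]
  grip_force: 60

```text
clock: 3.9
tcp_pos: [0.4757, -0.2617, 0.192]
orientation: [-0.0, 0.806, -0.592, 0.0]
wrist_force: [-0.7, 1.4, 6.3]
finger_gap: 0.025
```

Call:
carry_out:
  steps:
    - [-1,0,0,-0.004,0,0,0]
    - [-1,0,0,-0.008,0,0,0]
    - [-1,0,0,-0.012,0,0,0]
    - [-1,0,0,-0.016,0,0,0]
    - [-1,0,0,-0.02,0,0,0]
    - [-1,0,0,-0.02,0,0,0]
    - [-1,0,0,-0.02,0,0,0]
    - [-1,0,0,-0.02,0,0,0]
    - [-1,0,0,-0.02,0,0,0]
    - [-1,0,0,-0.015,0,0,0]
    - [-1,0,0,0,0,0,0]
    - [-1,0,0,0,0,0,0]

```text
clock: 5.4
tcp_pos: [0.4754, -0.2617, 0.3461]
orientation: [0.0, 0.806, -0.592, -0.0]
wrist_force: [0.1, -0.8, -2.1]
finger_gap: 0.0243
```

```bash
python3 - <<'E'
from h import *
s=env.get_state();print(s['tcp_pos'],s['joint_pos'].round(2),s['wrist_force'],s['finger_gap'])
y=-.186
n=np.array([-np.sin(.349)*np.cos(y),-np.sin(.349)*np.sin(y),np.cos(.349)])
for yaw in (-1.27,-.6,-.186):
    R=tool(-n,yaw); p=np.array([.510,.181,.0755])+n*(.113+.05)
    print(yaw,p,*rel(p,R))
E
```

```text
[ 0.47538893 -0.2616944   0.34614238] [-0.65  0.24  0.18  1.51 -0.    2.19] [ 0.05182308 -0.76051682 -2.1201701 ] 0.02433631467911889
-1.27 [0.4552222  0.19130782 0.22867357] [-0.4384 -0.1158  0.1175] [0.3105 0.1597 0.027 ]
-0.6 [0.4552222  0.19130782 0.22867357] [-0.4384 -0.1158  0.1175] [ 0.2446  0.2575 -0.638 ]
-0.186 [0.4552222  0.19130782 0.22867357] [-0.4384 -0.1158  0.1175] [ 0.1888  0.3142 -1.0705]
```

Call:
carry_out:
  steps:
    - [-1,-0.02,-0.0058,0,0,0,0]
    - [-1,-0.042,-0.011,0,0,0,0]
    - [-1,-0.042,-0.011,0,0,0,0]
    - [-1,-0.042,-0.011,0,0,0,0]
    - [-1,-0.042,-0.011,0,0,0,0]
    - [-1,-0.042,-0.011,0,0,0,0]
    - [-1,-0.042,-0.011,0,0,0,0]
    - [-1,-0.042,-0.011,0,0,0,0]
    - [-1,-0.042,-0.011,0,0,0,0]
    - [-1,-0.042,-0.011,0,0,0,0]
    - [-1,-0.0404,-0.011,0,0,0,0]
    - [-1,0,0,0,0.0236,0.0393,-0.1338]
    - [-1,0,0,0,0.0236,0.0393,-0.1338]
    - [-1,0,0,0,0.0236,0.0393,-0.1338]
    - [-1,0,0,0,0.0236,0.0393,-0.1338]
    - [-1,0,0,0,0.0236,0.0393,-0.1338]
    - [-1,0,0,0,0.0236,0.0393,-0.1338]
    - [-1,0,0,0,0.0236,0.0393,-0.1338]
    - [-1,0,0,0,0.0236,0.0393,-0.1338]
    - [-1,0,0,0,0,0,0]

```text
clock: 7.9
tcp_pos: [0.4532, 0.1915, 0.3456]
orientation: [0.016, 0.981, -0.092, 0.172]
wrist_force: [-0.6, 0.7, -1.9]
finger_gap: 0.0246
```

```bash
python3 - <<'E'
from h import *
c=snap('wrist','w2.png')
s=env.get_state();print(s['tcp_pos'],s['joint_pos'].round(2),s['wrist_force'],s['finger_gap'])
y=-.186
n=np.array([-np.sin(.349)*np.cos(y),-np.sin(.349)*np.sin(y),np.cos(.349)])
R=tool(-n,-.186); r=np.array([.510,.181,.0755]);p=r+n*(.113+.05);print(p,*rel(p,R))
q=s['orientation'];Rz=Ro.from_quat([q[1],q[2],q[3],q[0]]).apply([0,0,1]);print(Rz,-n)
print('proj ring,tip,nose',proj(c,[r,s['tcp_pos']+Rz*.113,s['tcp_pos']+Rz*.096]))
E
```

```text
[0.45382724 0.19147635 0.34581274] [ 0.33 -0.09 -0.24  1.12 -0.17  2.07] [ 0.53468611 -0.76018725 -2.17760038] 0.024718052703857536
[0.4552222  0.19130782 0.22867357] [-0.0386 -0.      0.1106] [ 0.0002  0.0012 -0.0018]
[ 0.3349218  -0.06317587 -0.94012563] [ 0.3360601  -0.06323813 -0.93971514]
proj ring,tip,nose [[290.66863327 199.92551017]
 [324.63988293 245.12274664]
 [324.73811226 253.34196985]]
```

View pics/w2.png

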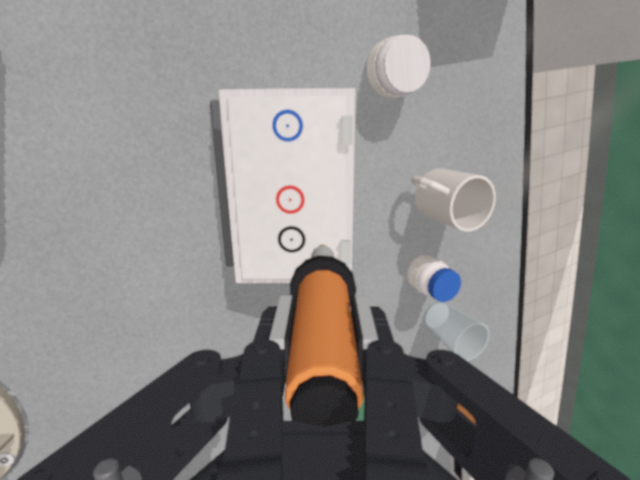

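The wrist picture shows the red ring's dot at (290.5,200) against a predicted (290.7,199.9), so the ring estimate holds. The nose and tip show at about (322,248), near the prediction. Next I go to a 50 mm standoff.

Call:
carry_out:
  steps:
    - [-1,-0.0193,0,0,0,0.0006,-0.0009]
    - [-1,-0.0193,0,0.01,0,0.0006,-0.0009]
    - [-1,0,0,0.025,0,0,0]
    - [-1,0,0,0.03,0,0,0]
    - [-1,0,0,0.03,0,0,0]
    - [-1,0,0,0.0156,0,0,0]
    - [-1,0,0,0,0,0,0]
    - [-1,0,0,0,0,0,0]

```text
clock: 8.95
tcp_pos: [0.4571, 0.1911, 0.2297]
orientation: [0.016, 0.98, -0.091, 0.174]
wrist_force: [0.0, -0.0, -1.7]
finger_gap: 0.025
```

```bash
python3 - <<'E'
from h import *
c=snap('wrist','w3.png');S=snap('scene','s3.png');T=snap('top','t3.png')
s=env.get_state();print(s['tcp_pos'],s['wrist_force'],s['finger_gap'],s['clock'])
y=-.186
n=np.array([-np.sin(.349)*np.cos(y),-np.sin(.349)*np.sin(y),np.cos(.349)])
R=tool(-n,-.186); r=np.array([.510,.181,.0755]);print(*rel(r+n*.163,R))
q=s['orientation'];Rz=Ro.from_quat([q[1],q[2],q[3],q[0]]).apply([0,0,1]);print(Rz,-n)
P=[r]+[s['tcp_pos']+Rz*d for d in (.113,.096,.043,-.041)]
crops=[]
for cc,f,sz in((c,'w3.png',140),(S,'s3.png',90)):
    u=proj(cc,P);print(f,u.round(1).tolist());im=cv2.imread('pics/'+f);x,yy=u[1].astype(int)-sz//2;print('org',x,yy,400/sz)
    crops.append(cv2.resize(im[max(yy,0):yy+sz,x:x+sz],(400,400),interpolation=2))
cv2.imwrite('pics/c3.png',np.hstack(crops))
E
```

```text
[0.45732335 0.19120879 0.23021248] [-0.2780222   0.81274552 -1.77621657] 0.025080496605388088 9.1
[-0.0025  0.0003  0.0007] [-0.0007 -0.0028  0.0012]
[ 0.33875868 -0.06303713 -0.93875922] [ 0.3360601  -0.06323813 -0.93971514]
w3.png [[320.8, 226.3], [324.4, 245.1], [324.5, 253.4], [324.7, 288.5], [325.4, 412.2]]
org 254 175 2.857142857142857
s3.png [[372.0, 217.4], [372.2, 202.3], [372.1, 196.9], [371.8, 179.6], [371.3, 150.2]]
org 327 157 4.444444444444445
```

View pics/c3.png

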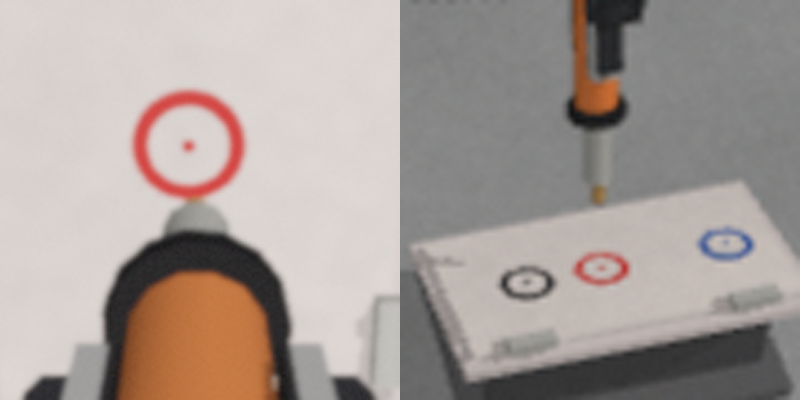

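The crop shows the tip at (323,246) and the ring dot at (320,226), both within 1.5 px of prediction in the wrist view and within 1 px in the scene view. Now I advance to 6 mm short of the face.

Call:
carry_out:
  steps:
    - [-1,-0.0025,0.0003,0.004,0,-0.0025,0]
    - [-1,0,0,0.008,0,0,0]
    - [-1,0,0,0.01,0,0,0]
    - [-1,0,0,0.01,0,0,0]
    - [-1,0,0,0.008,0,0,0]
    - [-1,0,0,0.004,0,0,0]
    - [-1,0,0,0,0,0,0]
    - [-1,0,0,0,0,0,0]
    - [-1,0,0,0,0,0,0]

```text
clock: 10.22
tcp_pos: [0.4695, 0.1884, 0.1874]
orientation: [0.016, 0.981, -0.091, 0.173]
wrist_force: [-0.3, 0.8, -2.2]
finger_gap: 0.0243
```

```bash
cat > st.py <<'E'
from h import *
F=[];P=[]
for i in range(12):
    c=env.read_camera('wrist' if i%2 else 'scene');s=env.get_state();F.append(s['wrist_force']);P.append(s['tcp_pos'])
    if i==10: cv2.imwrite('pics/sl.png',c['color'][:,:,::-1])
    if i==11: cv2.imwrite('pics/wl.png',c['color'][:,:,::-1])
y=-.186
n=np.array([-np.sin(.349)*np.cos(y),-np.sin(.349)*np.sin(y),np.cos(.349)])
R=tool(-n,y);r=np.array([.510,.181,.0755]);F=np.array(F);P=np.mean(P,0)
f0=F@n;print('Fn',f0.mean(),f0.std()/12**.5,'F',F.mean(0),'R^T',R.inv().apply(F.mean(0)),'d',(P-r)@n,'lat',R.inv().apply(P-r)[:2],rel(r,R)[1],s['clock'],s['finger_gap'])
E
python3 st.py
```

```text
Fn -1.4611397142532192 0.1398146071317819 F [ 0.3098665  -0.04909507 -1.4407571 ] R^T [-0.1979832  -0.00905515  1.46113971] d 0.1189597639692233 lat [-0.00063065  0.00037784] [0.0002 0.0011 0.0017] 10.825 0.02509674903944924
```

Call:
carry_out:
  steps:
    - [-1,0.0006,-0.0003,0.002,0,0,0]
    - [-1,0,0,0.002,0,0,0]
    - [-1,0,0,0.0015,0,0,0]
    - [-1,0,0,0.0015,0,0,0]
    - [-1,0,0,0.001,0,0,0]
    - [-1,0,0,0.001,0,0,0]
    - [-1,0,0,0,0,0,0]
    - [-1,0,0,0,0,0,0]

```text
clock: 11.82
tcp_pos: [0.4729, 0.1879, 0.1788]
orientation: [0.016, 0.981, -0.091, 0.172]
wrist_force: [-2.4, -0.2, 1.9]
finger_gap: 0.0245
```

```bash
python3 st.py
```

```text
Fn 2.3906788163239305 0.10581509158738532 F [-2.35981052  0.26599212  1.68223298] R^T [-1.65027185  0.17499405 -2.39067882] d 0.10988618225855933 lat [-8.51761338e-05  9.01762623e-05] [0.0002 0.001  0.0017] 12.425 0.024697444644036594
```

The press is about 3.4 mm so far, with 1.5 N of side friction from shifting sideways during contact. I back off and approach again straight along the axis.

Call:
carry_out:
  steps:
    - [-1,0,0,-0.003,0,0,0]
    - [-1,0,0,-0.003,0,0,0]
    - [-1,0,0,0,0,-0.001,0]
    - [-1,0,0,0,0,0,0]
    - [-1,0,0,0.0015,0,0,0]
    - [-1,0,0,0.0015,0,0,0]
    - [-1,0,0,0.0015,0,0,0]
    - [-1,0,0,0.0015,0,0,0]
    - [-1,0,0,0.0015,0,0,0]
    - [-1,0,0,0.0011,0,0,0]
    - [-1,0,0,0,0,0,0]
    - [-1,0,0,0,0,0,0]
    - [-1,0,0,0,0,0,0]

```text
clock: 14.05
tcp_pos: [0.4738, 0.1877, 0.1763]
orientation: [0.016, 0.981, -0.091, 0.172]
wrist_force: [-3.1, -0.5, 3.2]
finger_gap: 0.0246
```

```bash
python3 st.py; python3 - <<'E'
import cv2,numpy as np
a=cv2.imread('pics/wl.png')[170:310,254:394];b=cv2.imread('pics/sl.png')[165:235,337:407]
cv2.imwrite('pics/c4.png',np.hstack([cv2.resize(x,(400,400),interpolation=2) for x in(a,b)]))
E
```

```text
Fn 3.6217963689695547 0.19005288649717056 F [-2.29908814  0.02338977  3.03037093] R^T [-1.09102775  0.4021826  -3.62179637] d 0.10728151543098804 lat [-6.78497953e-05  8.60962650e-05] [0.0001 0.002  0.0017] 14.65 0.024686288653981092
```

View pics/c4.png

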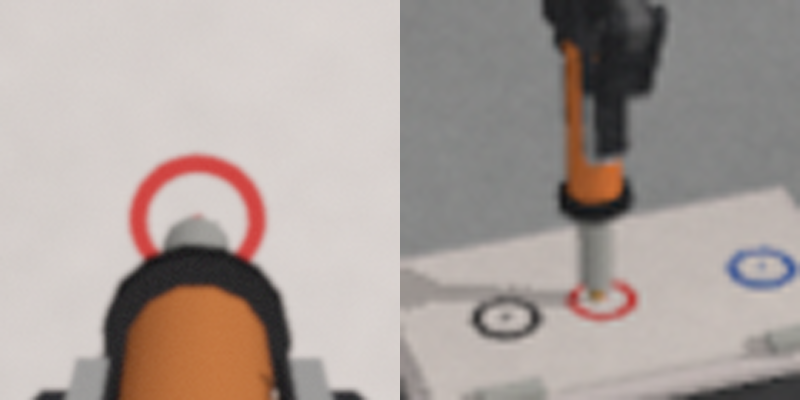

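The crop shows the tip inside the red ring near its centre (scene crop tip at (598,296), ring centre at (602,298)) and the gauge square to the face. The force rise of 5.1 N gives about 5.5 mm of press, so I add a small trim and settle.

Call:
carry_out:
  steps:
    - [-1,0,0,0.0004,0,0,0]
    - [-1,0,0,0,0,0,0]
    - [-1,0,0,0,0,0,0]
    - [-1,0,0,0,0,0,0]
    - [-1,0,0,0,0,0,0]

```text
clock: 15.28
tcp_pos: [0.474, 0.1877, 0.1759]
orientation: [0.016, 0.981, -0.091, 0.172]
wrist_force: [-2.9, 0.7, 3.6]
finger_gap: 0.0247
```

```bash
python3 st.py; python3 -c "
from workcell import env
print(env.hand_in())"
```

```text
Fn 4.063642248474349 0.18082071369253602 F [-2.60416872  0.22123762  3.37814541] R^T [-1.28822956  0.26416563 -4.06364225] d 0.10685349585025217 lat [-9.18159976e-05  1.02280417e-04] [0.0001 0.002  0.0017] 15.875 0.025321751708055003
the job is handed in; nothing more can be done
None
```

I lifted the small orange gauge straight up off the hook and tilted it 20° to match the panel. I pressed its tip inside the red ring, then handed the job in at about 16 s, still gripping the gauge and holding steady.

- **Press depth:** the force along the axis rose 5.5 N above the no-contact baseline, which means about 6.2 mm pushed in. The tool's distance from the face also gives about 6.1 mm. Half-way is 6 mm.
- **Squareness:** the tool axis was within about 0.2° of the face's normal. That assumes the stated 20° slope and the panel direction I measured. I saw no tilt of the gauge in the grip.
- **Position:** the tool axis was within about 0.2 mm of my estimate of the ring's centre. In the last pictures, taken just before a final 0.4 mm push, the tip sat about 1 mm from the centre.
- **Grip:** the fingers held at a steady opening of 25 mm.
- **Side force (not cleared):** about 1.1 N of side force at the tip, down the slope, remained after I backed off and pressed again. I took it to be friction and left it.
- **Other objects:** the arm touched nothing else that I know of, though I took no final picture of the loose things.

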